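Put the pottery scraper away in its guard block and lock it

ROBOT

A 6-joint arm with a two-finger parallel gripper is mounted at the origin on the work surface. World frame = base frame: x ahead of the robot, y to its left, z up, the work surface at z = 0. Lengths are in m, angles in rad, forces in N, time in s.
With the tool pointing down it reaches from about 0.325 to 0.9 m from the base axis. Payload 3.5 kg.
Tool frame: the origin (TCP) lies on the centre line of the jaws, within the pads' length; the fingertips stand 17 mm ahead of it and the grasp point (between the pads) lies 2 mm behind it; z points along the fingers, y is the direction in which the jaws open and shut (so a half turn about z gives the same grasp; the last joint's range is limited). The gripper opens to 85 mm and grips with 20 to 120 N. Pads are 22 mm wide; open, the fingers measure 114 mm over their backs; the gripper's body (76 mm by 85 mm) begins 54 mm behind the grasp point. The pads swing forward as they close: fully open they stand 13 mm farther back than shut.
Start: joints at [1.021, 0.276, -0.026, 1.268, 0, 1.467], TCP at [0.27, 0.564, 0.248] pointing down, gripper open.
Joint ranges: [-3.12, 3.12], [-0.85, 1.88], [-1.08, 1.24], [-1.95, 2.15], [-1.57, 1.53], [-3.14, 3.14]. Speed limits (rad/s): [2.57, 2.57, 3.14, 3.14, 3.14, 3.14].

INTERFACE

Orientations are given as a rotation vector (axis times angle).
In Python, from rig import sensors, camera, sign_off, recognise, trace, pinpoint gives the robot as it stands.
- The arm moves only by the tool servo_tool, never from a script. Its argument "increments" is one flat list of numbers, 4 for each row, row after row: the shift along the tool's x, y, z in cm, then the turn about the tool's z in rad. A call has 1 to 10 rows; each row is the pose to reach, as a shift and turn from the pose commanded when the call began, along the tool's axes at that moment; what a row does not reach only later rows make up. A row lasts 1/12 s, in which the tool goes at most 41.7 mm and 7.16 degrees, less where a joint would pass 70% of its speed; a pose out of reach is approached as far as the arm can. A call with a gripper value outside its range is refused whole. "grip" is the closure, from -1 (fully open) to 1 (shut), set as the call begins (left out, the last holds). The fingers move at their own pace and stop on an object; "grip_force" is the grip in N (left out, the last holds). Time passes only in rows, so rows that repeat a pose let the fingers close. It gives the time, the measured TCP pose, the force and the opening at its end, in the units of the state.
- sensors.observe(): the state, without advancing time (a new reading comes with each control period).
- camera(name): name is "side" or "top" or "wrist"; returns a dict with "image" (420x560x3 uint8, red, green, blue), "fx", "fy", "cx", "cy" (pixels), "pose" (4x4, takes a point from camera to world coordinates); the wrist camera has in their place "T_tool_cam" (4x4, takes a point from camera to tool coordinates, whose origin is the TCP and whose axes are the flange's). Camera axes: x right, y down, z forward; pixel columns grow to the right and rows downward; lengths in m; the calibration is good to about 2 mm. The wrist camera is an equidistant fisheye: a pixel r from the principal point sees the ray r / f radians off the axis. A picture is of the moment at which its call begins: read the wrist's pose just before it. There is no depth.
- sign_off(): hands the job in, once; it reports no verdict.
Trained networks look in a picture, given as the dict that the camera call returned (one of the last four; its "shot" number tells which), for a name from the list of things; names that differ only in an ending like _2 or _b are one class to them, and where a whole thing is asked for, a point or a joint stands for the part that bears it (a point fixed in the world has none). Each returns a list of dicts, best first, with "p" (0 to 1); they miss things now and then, are a little off and sometimes report something else, mostly with a low value. They report only what shows in the picture. A call takes as long as a camera call. They do not tell look-alikes from the thing itself.
- recognise(thing, picture): "centre" ([row, column] in pixels, amid what is visible of it).
- trace(thing, picture): "region" (420x560 bool, what is visible of it) and "centre" ([row, column] in pixels, amid what is visible of it).
- pinpoint(thing, picture): "centre" ([row, column] in pixels: a listed point, or the origin of a listed thing).
The state is a dict: "time": time; "joint_pos": joint angles; "joint_velocities": joint speeds; "tau": joint torques, N m; "tool_pos": TCP position; "ee_rot": TCP orientation; "contact_force": force on the tool from outside, world axes, zero at the start; "wrist_torque": the same for the moment, N m; "grip_width": finger opening in m.
Only numpy, scipy, OpenCV 4.12 (cv2) and the standard library are available. Lean on these libraries where they do the work, as an engineer would, in place of code of your own. Each camera call takes 0.05 s, during which the arm holds its last target.

TASK

Put the sharp scraper away: slide its blade into the slot of the wooden guard block, fully home so that the front of the handle butts against the block's steel top plate. Then flip the block's upright cam lever all the way down until it lies level, to lock the blade in, and leave the mug, jar and bowl undisturbed.

Things in the scene. Friction and masses are not known exactly. Their poses are not given: they have to be found in the camera images.
- scraper: Loose scraper lying flat: square steel blade, dark wooden handle, about 160 g. Origin: on the underside at the middle of the handle's front end, where the blade begins; near the centre of mass. +x to the cutting edge, z up. Blade x 0 to 80 mm, 62 mm wide, 3 mm thick, flush with the underside (z 0 to 3). Handle x 0 to -110 mm, 26 mm wide, 22 mm high (z 0 to 22).
- guard_block: Brown wooden block with steel top plate, screwed to the table, 105 x 104 x 47 mm. Origin on the table, 45 mm behind the slot's mouth, which looks along its -x; the blade slides in flat towards +x. Slot y -35 to 35, floor z 30, ceiling z 37 mm, back wall x 41. Top plate's front face at x -45 stops the handle: fully home, the scraper's origin is at x -45, y 0, z 30 mm in this frame.
- slot_mouth (a point): Middle of the slot's mouth, in the plane of the top plate's front face (block frame x -45, y 0, z 33.5 mm). The ceiling there is at z 41 mm, tapering to 37 mm over the first 10 mm. The floor sticks out as a ledge to x -60 mm, with slanted steel guides up to z 40 mm on either side, 72 mm apart at the mouth and widening outwards.
- lever_hinge (a point): Point on the cam lever's hinge axis, which runs along the block's x (block frame x 1, y 0, z 50.6 mm). Two steel cheeks either side of it stand up to z 67 mm, x -17 to 19, y -17 to 17 mm.
- lever_grip (a point): Middle of the black round grip at the lever's end, 77.5 mm from the hinge axis. The grip is 18 mm in diameter, 35 mm long along the lever, and ends 95 mm from the axis; between hinge and grip is a flat bar 12 x 9 mm.
- cam_lever (a joint): Cam lever angle, rad. 0 = fully open: standing up, leaning 0.35 rad from vertical to the block's +y. It swings over towards the block's -y: vertical at 0.35, and at 1.92 (stop) level to -y, the cam pressing on the blade: locked. It stays where it is left; about 2 N at the grip moves it.
- mug: White mug, 76 mm in diameter, 85 mm high, a bystander. Origin: centre of its underside.
- glaze_jar: Lidded amber glass jar, 68 mm in diameter, 85 mm high, a bystander. Origin: centre of its underside.
- tea_bowl: Brown clay tea bowl, 110 mm in diameter, 60 mm high, a bystander. Origin: centre of its underside.
There are look-alikes about, which are no part of the job. What is shaped like the guard_block but green or turquoise is not meant.

How it is judged:
By the outcome, as a careful person would: the job done as asked, in the order asked, and still so for the second after the job is handed in, with the robot touching nothing.
It also fails if it takes over 58 s, if anything falls off the work surface, if the arm or the gripper's body presses on something with over 40 N, if the wrist force passes 120 N, or if a joint passes its speed limit or range.

## Working session

There is one attempt and no reset: what is moved stays moved. The work goes in short steps, Python scripts to look and compute and a tool call to move; the robot and the scene stay as the last step left them, time stands still between calls to the robot, and variables do not carry over. Pictures are saved under pics/ and viewed, and the job is handed in when it is done.

Besides the shell and the picture viewer there is one more tool, called as name(argument=value, ...) on one line, values as JSON. servo_tool: Moves the arm, as the interface text tells. Its arguments: {"type":"object","properties":{"increments":{"type":"array"},"grip":{"type":"number"},"grip_force":{"type":"number"}},"required":["increments"]}

```bash
ls; mkdir -p pics
cat > look.py <<'E'
import sys,cv2,numpy as np
from rig import *
def save(name,im): cv2.imwrite('pics/'+name+'.png',cv2.cvtColor(im,cv2.COLOR_RGB2BGR))
E
python3 - <<'E'
from look import *
np.set_printoptions(precision=4,suppress=True)
s=sensors.observe();print(s)
import pickle
d={}
for n in ['side','top','wrist']:
    p=camera(n);save(n+'0',p['image']);d[n]=p
    print(n,p['fx'],p['fy'],p['cx'],p['cy'],p.get('pose',p.get('T_tool_cam')))
    for t in ['scraper','guard_block','slot_mouth','lever_hinge','lever_grip']:
        try: print(t,[(round(r['p'],2),np.round(r['centre'],1)) for r in pinpoint(t,p)[:4]])
        except Exception as e: print(t,e)
pickle.dump(d,open('d0.pkl','wb'))
E
```

```text
pics
{'time': 0.0, 'joint_pos': array([ 1.0206,  0.2771, -0.0279,  1.268 ,  0.    ,  1.4674]), 'joint_velocities': array([-0.0003, -0.0012, -0.002 , -0.001 , -0.0013, -0.0001]), 'tau': array([ -0.001 , -44.5511,  29.5203,   0.0164,  -0.0002,  -0.    ]), 'tool_pos': array([0.2697, 0.563 , 0.2471]), 'ee_rot': array([-0.6958, -3.0628,  0.0033]), 'contact_force': array([-0.0343, -0.2339,  0.5694]), 'wrist_torque': array([ 0.0357,  0.0125, -0.0139]), 'grip_width': 0.08562657135536311}
side 519.6174236818864 519.6174236818864 283.3600188540773 209.10730285244256 [[ 0.9515 -0.214   0.2211  0.3373]
 [-0.3071 -0.7029  0.6415 -0.8215]
 [ 0.0181 -0.6783 -0.7346  1.0674]
 [ 0.      0.      0.      1.    ]]
scraper [(0.64, array([194. , 258.6])), (0.32, array([228.3, 339.8]))]
guard_block [(0.81, array([354.5, 256.7])), (0.75, array([289.3, 372.3])), (0.67, array([290.5, 294.3]))]
slot_mouth [(0.91, array([285.8, 355.2])), (0.77, array([357. , 236.6])), (0.67, array([285.4, 279.4]))]
lever_hinge [(0.9, array([277.8, 296. ])), (0.79, array([341.1, 256. ])), (0.7, array([282.3, 374.5])), (0.15, arr
[... 454 characters left out ...]
)), (0.56, array([164.9, 339.3]))]
slot_mouth [(0.9, array([278.6, 366.1])), (0.75, array([230.7, 322.8])), (0.75, array([175.7, 338.3])), (0.62, array([216.7, 325.5]))]
lever_hinge [(0.93, array([263.6, 370.8])), (0.65, array([159.5, 344.9])), (0.58, array([218. , 321.6]))]
lever_grip [(0.67, array([151.3, 339.2])), (0.56, array([262.9, 363. ])), (0.4, array([215.4, 327.6]))]
wrist 325.19226210127806 325.19226210127806 284.25352544492614 208.53010014085524 [[-0.001  -0.962  -0.2732  0.0697]
 [ 1.     -0.0012  0.0005 -0.0007]
 [-0.0008 -0.2732  0.962  -0.1255]
 [ 0.      0.      0.      1.    ]]
scraper []
guard_block [(0.47, array([402.1,  19.1]))]
slot_mouth []
lever_hinge []
lever_grip []
```

View pics/side0.png

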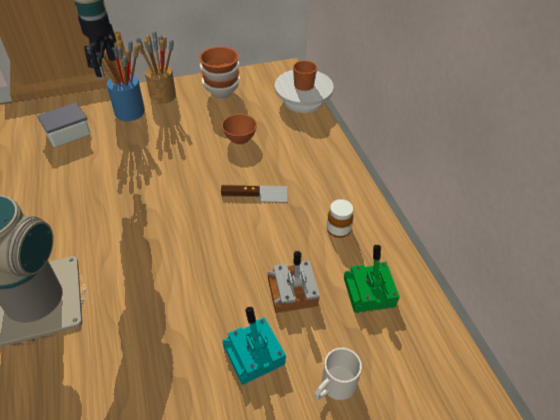

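View pics/top0.png

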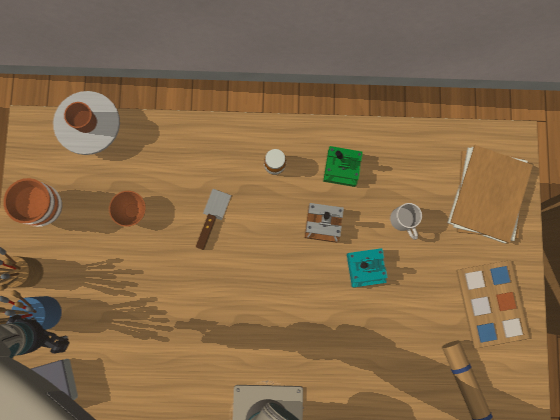

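View pics/wrist0.png

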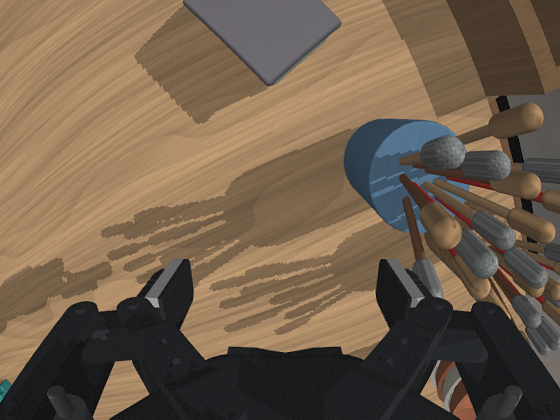

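Side view: three block-shaped things: brown with steel plate (285,294), green (287,372), turquoise (350,255), given as (row, col). In the top view they are brown (222,324), green (166,343) and turquoise (268,367). I choose the brown one. The only scraper is at top (218,213). I'll check with close crops.

Run:
```python
import pickle,cv2,numpy as np
d=pickle.load(open('d0.pkl','rb'))
t=d['top']['image'];s=d['side']['image']
a=cv2.resize(t[190:255,180:250],(400,371),interpolation=cv2.INTER_CUBIC)
b=cv2.resize(t[190:255,290:360],(400,371),interpolation=cv2.INTER_CUBIC)
c=cv2.resize(s[240:320,260:330],(400,457),interpolation=cv2.INTER_CUBIC)[:229*2]
c=cv2.resize(s[245:315,260:400],(800,400),interpolation=cv2.INTER_CUBIC)
im=np.vstack([np.hstack([a,b]),c])
im=cv2.resize(im,(622,600))
cv2.imwrite('pics/crop0.png',im[:,:,::-1])
```

```text
(no output)
```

View pics/crop0.png

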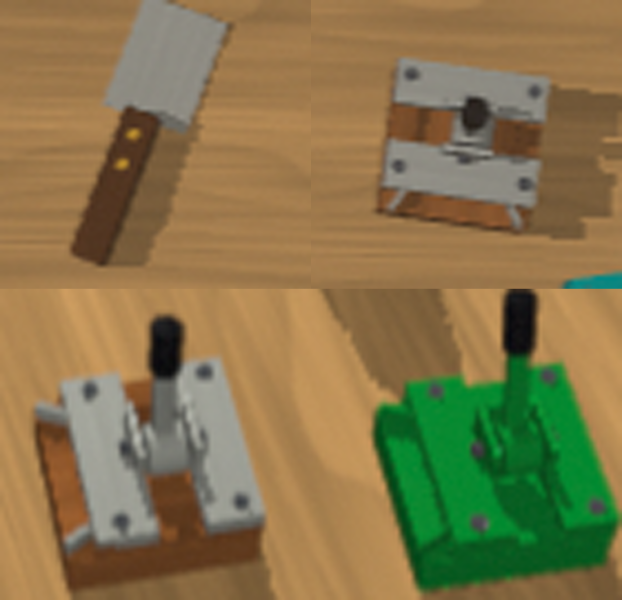

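```bash
cat > geo.py <<'E'
import numpy as np,cv2,pickle
from scipy.spatial.transform import Rotation as R
from scipy.optimize import minimize
np.set_printoptions(precision=4,suppress=True)
def wpose(p,st):
    T=np.eye(4);T[:3,:3]=R.from_rotvec(st['ee_rot']).as_matrix();T[:3,3]=st['tool_pos'];return T@p['T_tool_cam']
def proj(p,X,T=None):
    fish=T is not None
    if T is None:T=p['pose']
    Y=(np.asarray(X)-T[:3,3])@T[:3,:3]
    if not fish:
        return np.c_[p['fx']*Y[:,0]/Y[:,2]+p['cx'],p['fy']*Y[:,1]/Y[:,2]+p['cy']]
    rr=np.hypot(Y[:,0],Y[:,1])+1e-12;th=np.arctan2(rr,Y[:,2])
    return np.c_[p['fx']*th*Y[:,0]/rr+p['cx'],p['fy']*th*Y[:,1]/rr+p['cy']]
def ray(p,rc,z,T=None):
    v=(rc[0]-p['cy'])/p['fy'];u=(rc[1]-p['cx'])/p['fx']
    if T is None: T=p['pose'];d=np.array([u,v,1.])
    else:
        th=np.hypot(u,v)+1e-12;d=np.array([u/th*np.sin(th),v/th*np.sin(th),np.cos(th)])
    d=T[:3,:3]@d;o=T[:3,3];return o+d*(z-o[2])/d[2]
def box(x0,x1,y0,y1,z0,z1,n=2):
    g=np.linspace(0,1,n)
    return np.array([[x0+(x1-x0)*a,y0+(y1-y0)*b,z0+(z1-z0)*c] for a in g for b in g for c in g])/1000
def lever(phi):
    pts=[]
    for r0,r1,w in [(0,60,6),(60,95,9)]:
        b=box(-w,w,-w,w,r0,r1)*1000
        c,s=np.cos(phi),np.sin(phi)   # phi from vertical to -y
        y=b[:,1]*c-b[:,2]*s; z=b[:,1]*s+b[:,2]*c
        pts.append(np.c_[b[:,0]+1,y,z+50.6]/1000)
    return pts
SCR=[box(0,80,-31,31,0,3,3),box(-110,0,-13,13,0,22,3)]
BLK=[box(-45,45,-52,52,0,47,3),box(-60,-45,-52,52,0,30,3),box(-17,19,-17,17,47,67)]+lever(-.35)
def place(P,x,y,yaw,z=0):
    c,s=np.cos(yaw),np.sin(yaw)
    return [q@np.array([[c,s,0],[-s,c,0],[0,0,1]])+[x,y,z] for q in P]
def mask(p,P,T=None,up=4):
    m=np.zeros((420*up,560*up),np.uint8)
    for q in P:
        h=cv2.convexHull((proj(p,q,T)*up+up/2-.5).astype(np.float32)).round().astype(np.int32)
        cv2.fillConvexPoly(m,h,1)
    return cv2.resize(m.astype(np.float32),(560,420),interpolation=cv2.INTER_AREA)
def fit(model,views,x0,z=0):
    def cost(v):
        c=0
        for p,reg,T in views:
            m=mask(p,place(model,v[0],v[1],v[2],z),T);r=reg.astype(np.float32)
            c+=1-np.minimum(m,r).sum()/np.maximum(m,r).sum()
        return c
    best=None
    s=np.array([[0,0,0],[.012,0,0],[0,.012,0],[0,0,.12]])
    for k in range(3):
        r=minimize(cost,x0,method='Nelder-Mead',options=dict(initial_simplex=np.array(x0)+s/(k+1),xatol=1e-5,fatol=1e-5,maxiter=150));x0=r.x
    return r.x,r.fun
E
python3 - <<'E'
from look import *; from geo import *
P={n:camera(n) for n in ['top','side']}
pickle.dump(P,open('d1.pkl','wb'))
for n in P:
    print(n,ray(P[n],{'top':(212.8,213.8),'side':(194,258.6)}[n],0),ray(P[n],{'top':(218.7,321.5),'side':(290.5,294.3)}[n],0))
G={}
for th,pt in [('scraper',{'top':(218,213),'side':(192,258)}),('guard_block',{'top':(222,324),'side':(285,294)})]:
    for n in P:
        rs=trace(th,P[n])
        print(th,n,[(round(r['p'],2),np.round(r['centre']),r['region'].sum()) for r in rs])
        rs=[r for r in rs if np.hypot(*(np.array(r['centre'])-pt[n]))<25]
        if rs: G[th,n]=rs[0]['region']
pickle.dump(G,open('g1.pkl','wb'))
for th,M,x0 in [('scraper',SCR,[.41,.21,-.4]),('guard_block',BLK,[.38,-.12,-.12])]:
    x0=list(ray(P['top'],{'scraper':(212.8,213.8),'guard_block':(220,323)}[th],0)[:2])+[x0[2]]
    for ns in [['top'],['side'],['top','side']]:
        v=[(P[n],G[th,n],None) for n in ns if (th,n) in G]
        if v: print(th,ns,*fit(M,v,x0))
E
```

```text
top [0.619  0.1818 0.    ] [ 0.6095 -0.1557  0.    ]
side [0.6087 0.1875 0.    ] [ 0.601  -0.1548  0.    ]
scraper top [(0.76, array([212., 214.]), np.int64(774))]
scraper side [(0.67, array([194., 261.]), np.int64(899))]
guard_block top [(0.96, array([166., 344.]), np.int64(1266)), (0.8, array([267., 367.]), np.int64(1278)), (0.56, array([221., 323.]), np.int64(1270))]
guard_block side [(0.84, array([349., 256.]), np.int64(2865)), (0.77, array([287., 293.]), np.int64(2145)), (0.57, array([286., 375.]), np.int64(2293))]
scraper ['top'] [ 0.6097  0.1851 -0.3377] 0.10629922151565552
scraper ['side'] [ 0.6118  0.1869 -0.3308] 0.07886266708374023
scraper ['top', 'side'] [ 0.6111  0.1851 -0.3373] 0.20510530471801758
guard_block ['top'] [ 0.6018 -0.1604 -0.1259] 0.03757476806640625
guard_block ['side'] [ 0.6022 -0.1576 -0.1317] 0.09441566467285156
guard_block ['top', 'side'] [ 0.6023 -0.1599 -0.1179] 0.14128750562667847
```

```bash
cat > inc.py <<'E'
from geo import *
from rig import sensors
import sys
# usage: inc.py x y z toolx_yaw(world rad)
def inc(x,y,z,yaw,st=None):
    st=st or sensors.observe()
    M=R.from_rotvec(st['ee_rot']).as_matrix()
    d=M.T@(np.array([x,y,z])-st['tool_pos'])*100
    cur=np.arctan2(M[1,0],M[0,0])
    dy=(yaw-cur+np.pi)%(2*np.pi)-np.pi
    print('t',round(st['time'],2),'pos',st['tool_pos'],'yaw',round(cur,4),'tilt',M[:2,2],'F',st['contact_force'],'w',round(st['grip_width'],4),'q',st['joint_pos'])
    print('INC',d.round(2),'turn',round(-dy,4))
if __name__=='__main__': inc(*map(float,sys.argv[1:5]))
E
python3 inc.py .639 .176 .22 2.807
```

```text
t 1.2 pos [0.2701 0.5636 0.2483] yaw 2.6948 tilt [0. 0.] F [-0.6779 -0.5044 -0.4479] w 0.0851 q [ 1.0206  0.2764 -0.0264  1.268   0.      1.4674]
INC [-50.02 -19.02   2.83] turn -0.1122
```

servo_tool(increments=[-2, -0.8, 0, 0, -5.5, -2, 0.3, -0.01, -9, -3.5, 0.5, -0.02, -12.5, -4.8, 0.7, -0.03, -16, -6.1, 0.9, -0.04, -19.5, -7.4, 1.1, -0.05, -23, -8.7, 1.3, -0.06, -26.5, -10.1, 1.5, -0.07, -30, -11.4, 1.7, -0.08, -33.5, -12.7, 1.9, -0.09], grip=-1)

```text
time: 2.03
tool_pos: [0.5183, 0.3028, 0.2294]
ee_rot: [0.557, 3.092, 0.0]
contact_force: [0.3, 0.8, -0.1]
grip_width: 0.0851
```

servo_tool(increments=[-3.5, -1.3, 0.2, -0.01, -7, -2.6, 0.4, -0.015, -10.5, -4, 0.6, -0.02, -13.5, -5.2, 0.8, -0.02, -15.5, -6, 0.9, -0.02, -16.4, -6.3, 0.9, -0.02, -16.4, -6.3, 0.9, -0.02, -16.4, -6.3, 0.9, -0.02])

```text
time: 2.7
tool_pos: [0.6485, 0.1884, 0.2202]
ee_rot: [-0.527, -3.096, -0.001]
contact_force: [-0.1, 0.5, 0.8]
grip_width: 0.0851
```

Run:
```python
from look import *; from geo import *
import inc
st=sensors.observe();p=camera('wrist');T=wpose(p,st);save('w1',p['image'])
r=trace('scraper',p);print([(a['p'],a['centre'],a['region'].sum()) for a in r]);q=pinpoint('scraper',p);print(q)
im=p['image'].copy()
if r:
    x,f=fit(SCR,[(p,r[0]['region'],T)],[.611,.186,-.334]);print(x,f)
    m=(mask(p,place(SCR,*x),T)>.5).astype(np.uint8)
    c,_=cv2.findContours(m,0,1);cv2.drawContours(im,c,-1,(0,255,0),1)
    c,_=cv2.findContours(r[0]['region'].astype(np.uint8),0,1);cv2.drawContours(im,c,-1,(255,0,0),1)
save('w1o',im);pickle.dump((p,T),open('w1.pkl','wb'))
inc.inc(.5714,.1998,.12,2.807)
```

```text
[(0.69, [158.9, 272.9], np.int64(7046))]
[{'centre': [150.5, 270.6], 'p': 0.77}]
[ 0.609   0.187  -0.3285] 0.03929901123046875
t 2.85 pos [0.6478 0.1894 0.2205] yaw 2.8066 tilt [-0.0005  0.0003] F [-0.0364 -0.3634  0.0747] w 0.0856 q [0.1885 0.3788 0.0553 1.2478 0.0004 0.5235]
INC [ 7.55 -1.53 10.06] turn -0.0004
```

View pics/w1o.png

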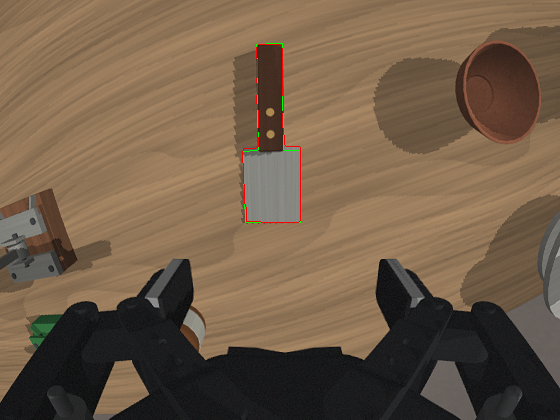

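```bash
python3 inc.py .5711 .1999 .022 2.813
```

```text
t 2.85 pos [0.6478 0.1894 0.2205] yaw 2.8066 tilt [-0.0005  0.0003] F [-0.0364 -0.3634  0.0747] w 0.0856 q [0.1885 0.3788 0.0553 1.2478 0.0004 0.5235]
INC [ 7.58 -1.53 19.86] turn -0.0064
```

servo_tool(increments=[1.5, -0.3, 1, 0, 4, -0.8, 3, 0, 6.5, -1.3, 5.5, -0.006, 7.58, -1.53, 9, -0.006, 7.58, -1.53, 12, -0.006, 7.58, -1.53, 14.5, -0.006, 7.58, -1.53, 16, -0.006, 7.58, -1.53, 16, -0.006])

```text
time: 3.52
tool_pos: [0.5677, 0.199, 0.0566]
ee_rot: [-0.513, -3.092, 0.004]
contact_force: [-1.6, 0.3, 0.3]
grip_width: 0.0853
```

Run:
```python
from look import *; import inc
inc.inc(.5711,.1999,.022,2.813)
p=camera('wrist');save('w2',p['image'])
```

```text
t 3.52 pos [0.5677 0.199  0.0566] yaw 2.8128 tilt [-0.0077 -0.0016] F [-1.635   0.2534  0.2513] w 0.0853 q [ 0.2296  0.4015 -0.2897  0.8875  0.0002  0.5584]
INC [-0.32  0.21  3.46] turn -0.0002
```

View pics/w2.png

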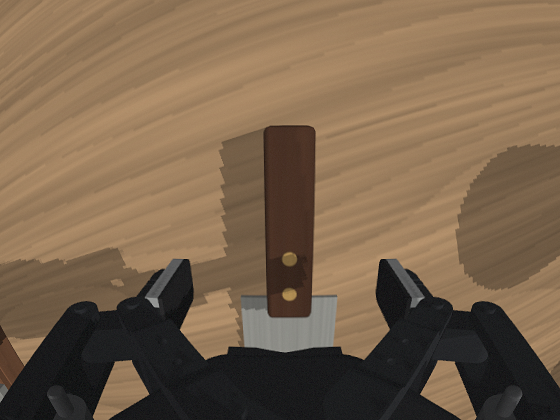

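servo_tool(increments=[0, 0, 2, 0, 0, 0.1, 3.5, 0, 0, 0.1, 3.85, 0, 0, 0.1, 3.85, 0, 0, 0.1, 3.85, 0])

```text
time: 3.98
tool_pos: [0.5736, 0.2001, 0.0233]
ee_rot: [0.516, 3.097, 0.001]
contact_force: [0.6, -0.7, -0.2]
grip_width: 0.0858
```

servo_tool(increments=[0, 0, 0, 0, 0, 0, 0, 0, 0, 0, 0, 0, 0, 0, 0, 0, 0, 0, 0, 0, 0, 0, 0, 0, 0, 0, 0, 0], grip=1, grip_force=70)

```text
time: 4.57
tool_pos: [0.5733, 0.1998, 0.0225]
ee_rot: [0.517, 3.098, 0.001]
contact_force: [-0.1, 0.1, 3.5]
grip_width: 0.0243
```

```bash
python3 inc.py .5711 .1999 .022 2.813
```

```text
t 4.57 pos [0.5733 0.1998 0.0225] yaw 2.8108 tilt [0.0012 0.0004] F [-0.0959  0.1377  3.4866] w 0.0243 q [ 0.2288  0.4459 -0.3093  0.8144  0.0001  0.5596]
INC [ 0.22 -0.06  0.05] turn -0.0022
```

servo_tool(increments=[0, 0, -0.5, 0, 0, 0, -1.5, 0, 0, 0, -3, 0, 0, 0, -5, 0, 0, 0, -6, 0, 0, 0, -6, 0])

```text
time: 5.07
tool_pos: [0.5749, 0.2001, 0.0849]
ee_rot: [0.516, 3.094, 0.003]
contact_force: [0.3, 0.9, -1.2]
grip_width: 0.0245
```

Run:
```python
from look import *; import inc
inc.inc(.60,-.01,.22,3.02)
p=camera('wrist');save('w3',p['image'])
```

```text
t 5.07 pos [0.5749 0.2001 0.0849] yaw 2.8107 tilt [0.0053 0.0012] F [ 0.3352  0.8622 -1.2078] w 0.0245 q [ 0.2288  0.3733 -0.2611  0.9309 -0.      0.5596]
INC [ -9.26 -19.02 -13.52] turn -0.2093
```

View pics/w3.png

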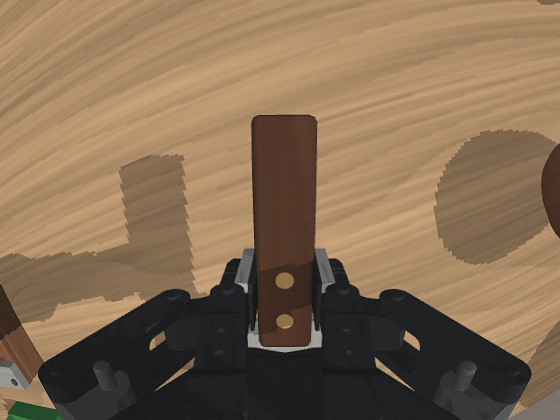

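The scraper is held centred and square in the pads. Its handle front is at row 347, and its tail at row 115.

servo_tool(increments=[-0.3, -0.8, -2, -0.01, -1, -2.5, -4.5, -0.03, -2.2, -5, -7, -0.06, -3.7, -8, -9.5, -0.1, -5.2, -11, -11.5, -0.14, -6.7, -14, -12.5, -0.17, -8, -16.5, -13.2, -0.2, -9, -18.4, -13.5, -0.21, -9.3, -19, -13.5, -0.21, -9.3, -19, -13.5, -0.21])

```text
time: 5.95
tool_pos: [0.5985, -0.0119, 0.2156]
ee_rot: [-0.194, -3.134, 0.0]
contact_force: [0.2, 0.3, -2.3]
grip_width: 0.0247
```

servo_tool(increments=[0, 0, 0, 0, 0, 0, 0, 0, 0, 0, 0, 0])

```text
time: 6.2
tool_pos: [0.5982, -0.009, 0.2159]
ee_rot: [-0.187, -3.134, -0.001]
contact_force: [0.0, 0.5, -1.8]
grip_width: 0.0241
```

Run:
```python
from look import *; from geo import *
import inc
inc.inc(.46,-.13,.12,3.02)
st=sensors.observe();p=camera('wrist');T=wpose(p,st);save('w4',p['image'])
r=trace('guard_block',p);print([(a['p'],a['centre'],a['region'].sum()) for a in r])
for n in ['slot_mouth','lever_hinge','guard_block']: print(n,[(round(a['p'],2),np.round(a['centre'])) for a in pinpoint(n,p)])
pickle.dump((p,T,r),open('w4.pkl','wb'))
s=camera('side');save('s4',s['image']);pickle.dump(s,open('s4.pkl','wb'))
```

```text
t 6.2 pos [ 0.5982 -0.009   0.2159] yaw 3.0224 tilt [-0.0018  0.0006] F [ 0.0173  0.5381 -1.8305] w 0.0241 q [-0.1232  0.249  -0.1316  1.192   0.0003 -0.0039]
INC [ 12.26 -13.67   9.61] turn 0.0024
[(0.96, [309.5, 122.3], np.int64(1115)), (0.64, [109.8, 38.7], np.int64(6811)), (0.6, [203.1, 147.7], np.int64(10600)), (0.28, [235.7, 111.8], np.int64(1462))]
slot_mouth [(0.93, array([80., 27.])), (0.78, array([316., 132.])), (0.73, array([170., 141.]))]
lever_hinge [(0.95, array([115.,  25.])), (0.88, array([354., 139.])), (0.84, array([216., 138.]))]
guard_block [(0.86, array([112.,  47.])), (0.85, array([334., 151.])), (0.61, array([204., 157.]))]
```

View pics/w4.png

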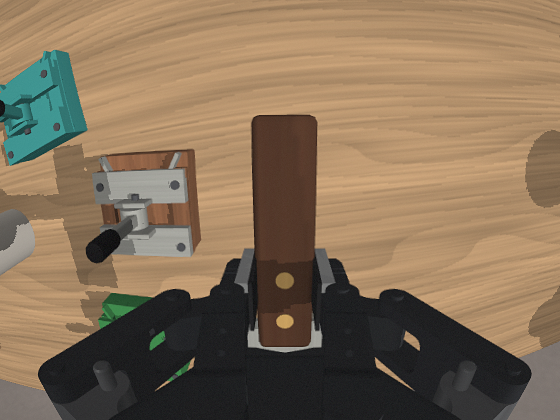

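View pics/s4.png

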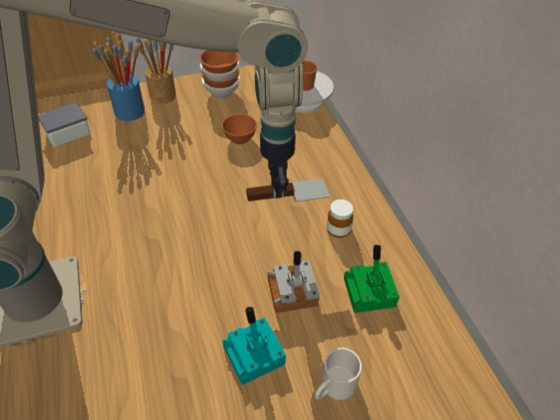

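Run:
```python
from look import *; from geo import *
from scipy.optimize import least_squares
p,T,r=pickle.load(open('w4.pkl','rb'))
reg=r[2]['region']
x,f=fit(BLK,[(p,reg,T)],[.602,-.159,-.12]);print('blk',x,f)
im=p['image'].copy()
for m,c in [((mask(p,place(BLK,*x),T)>.5),(0,255,0)),(reg,(255,0,0))]:
    k,_=cv2.findContours(m.astype(np.uint8),0,1);cv2.drawContours(im,k,-1,c,1)
# predicted plate corners & screw etc
pts=np.array([[-45,52,47],[-45,-52,47],[45,52,47],[45,-52,47],[-60,52,30],[-60,-52,30],[1,0,50.6],[-45,0,33.5]])/1000
for u,v in proj(p,place([pts],*x)[0],T): cv2.circle(im,(int(round(u)),int(round(v))),1,(255,255,0),-1)
cv2.imwrite('pics/w4b.png',cv2.resize(im[130:340,70:330],None,fx=3,fy=2.85,interpolation=cv2.INTER_CUBIC)[:,:,::-1])
```

```text
blk [ 0.6    -0.159  -0.1132] 0.07966047525405884
```

View pics/w4b.png

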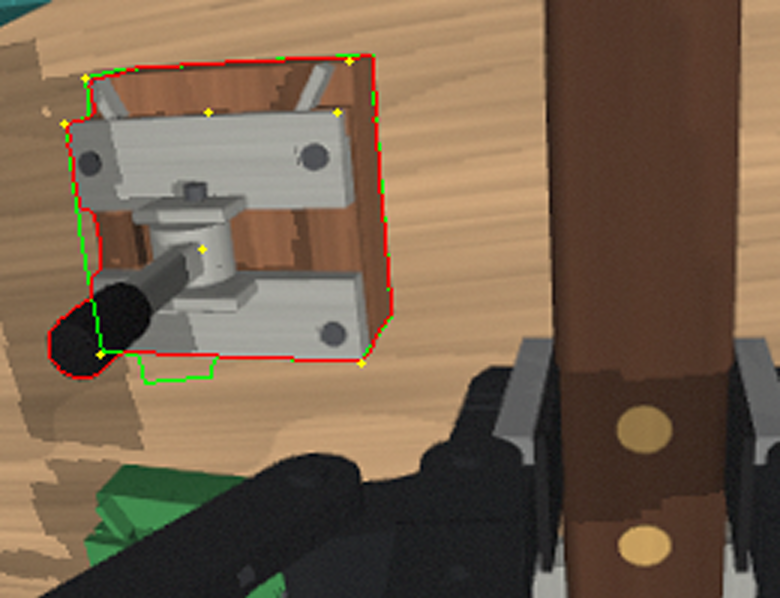

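Run:
```python
from look import *; from geo import *
from scipy.optimize import least_squares
p,T,r=pickle.load(open('w4.pkl','rb'))
reg=r[2]['region']
B2=BLK[:2]+BLK[3:]
print('blk',*fit(B2,[(p,reg,T)],[.602,-.159,-.12]))
g=pickle.load(open('g1.pkl','rb'));d=pickle.load(open('d1.pkl','rb'))
print('all',*fit(B2,[(p,reg,T)]+[(d[n],g['guard_block',n],None) for n in d],[.602,-.159,-.12]))
# handle edges
im=p['image']
hsv=cv2.cvtColor(im,cv2.COLOR_RGB2HSV).astype(int)
for row in [110,112,114,116,118,130,160,200,240,335,340,344,346,348,350,352]:
    print(row,[tuple(im[row,c]) and int(im[row,c].sum()) for c in range(244,326,6)])
```

```text
blk [ 0.6    -0.159  -0.1132] 0.07966047525405884
all [ 0.6012 -0.1595 -0.114 ] 0.23951464891433716
110 [448, 454, 464, 468, 466, 463, 471, 478, 476, 473, 471, 456, 447, 429]
112 [434, 464, 458, 467, 475, 484, 478, 476, 462, 448, 426, 416, 429, 447]
114 [454, 469, 494, 498, 473, 457, 436, 392, 312, 336, 360, 480, 463, 461]
116 [486, 485, 99, 157, 151, 153, 150, 162, 151, 169, 170, 150, 470, 459]
118 [457, 446, 164, 176, 178, 169, 171, 170, 180, 190, 190, 177, 473, 444]
130 [415, 392, 172, 179, 184, 177, 175, 180, 191, 197, 193, 193, 148, 464]
160 [428, 441, 169, 183, 188, 185, 180, 187, 181, 190, 193, 185, 242, 442]
200 [479, 474, 162, 182, 184, 181, 183, 187, 183, 174, 180, 179, 365, 460]
240 [447, 442, 142, 187, 191, 182, 184, 181, 187, 174, 173, 184, 459, 453]
335 [90, 471, 481, 163, 190, 180, 174, 183, 181, 173, 160, 123, 485, 216]
340 [89, 472, 476, 158, 189, 181, 176, 184, 174, 179, 169, 200, 478, 123]
344 [88, 468, 480, 142, 190, 183, 184, 185, 185, 172, 169, 466, 477, 94]
346 [77, 451, 477, 429, 123, 111, 109, 117, 108, 102, 197, 472, 466, 92]
348 [87, 86, 64, 405, 488, 489, 482, 482, 479, 494, 454, 201, 72, 94]
350 [83, 95, 96, 77, 123, 410, 485, 481, 495, 273, 70, 98, 90, 95]
352 [91, 86, 99, 90, 99, 82, 61, 246, 84, 96, 95, 97, 84, 101]
```

Run:
```python
import cv2
im=cv2.imread('pics/w4.png')
a=cv2.resize(im[105:165,235:335],(800,480),interpolation=cv2.INTER_NEAREST)
b=cv2.resize(im[300:360,235:335],(800,480),interpolation=cv2.INTER_NEAREST)
import numpy as np
cv2.imwrite('pics/w4c.png',cv2.resize(np.vstack([a,b]),(500,600)))
```

```text
(no output)
```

View pics/w4c.png

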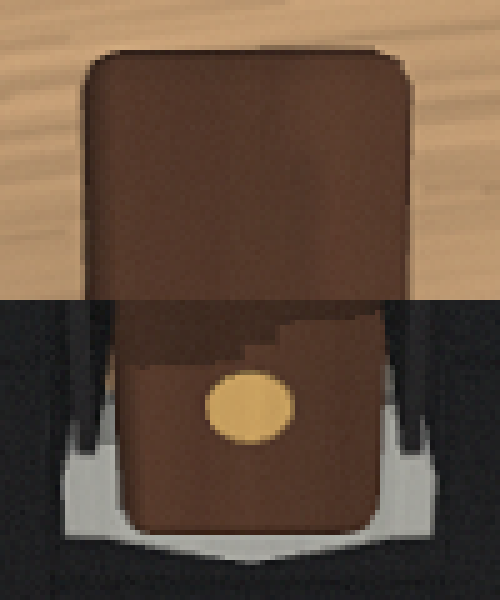

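```bash
cat > held.py <<'E'
from geo import *
from scipy.optimize import least_squares
def solve(p,obs,wid=.026):
    # obs: tailrow, frontrow, (rowt,l,r),(rowf,l,r)
    tr,fr,(rt,lt,rt_),(rf,lf,rf_)=obs
    T=p['T_tool_cam']
    def pts(v,s,y):
        xf,zf,pit,yf,yaw=v
        c,sn=np.cos(pit),np.sin(pit)
        # s distance back from front along handle (tool +x), pit>0: tail goes up (tool -z) i.e. blade tip droops
        return np.array([xf+s*c-np.sin(yaw)*y, yf+np.sin(yaw)*s+y, zf-s*sn])
    def f(v):
        o=[]
        P=proj(p,[pts(v,.110,0),pts(v,0,0)],T); o+=[P[0,1]-tr,P[1,1]-fr]
        for row,l,r in [(rt,lt,rt_),(rf,lf,rf_)]:
            for col,y in [(l,-wid/2),(r,wid/2)]:
                S=np.linspace(0,.11,45);Q=proj(p,[pts(v,s,y) for s in S],T)
                o.append(np.interp(row,Q[::-1,1],Q[::-1,0]) -col if Q[0,1]>Q[-1,1] else np.interp(row,Q[:,1],Q[:,0])-col)
        return o
    r=least_squares(f,[-.038,-.003,0,0,0]);return r.x,r.fun
if __name__=='__main__':
    p,T,_=pickle.load(open('w4.pkl','rb'))
    for w in (.026,.025,.0245):
        print(w,*solve(p,(115,346.3,(135,251,316.5),(335,258.5,311.8)),w))
E
python3 held.py
```

```text
0.026 [-0.0387  0.0032 -0.0084 -0.0001 -0.0058] [-0.0437  0.0738 -0.0098  0.009   0.2413 -0.2405]
0.025 [-0.0386  0.0029  0.0406 -0.0001 -0.0057] [-0.1763  0.3234 -0.0951  0.0918  1.122  -1.1186]
0.0245 [-0.0385  0.0027  0.0647 -0.0001 -0.0057] [-0.2267  0.435  -0.1582  0.1538  1.5448 -1.5404]
```

```bash
cat > blk.py <<'E'
import sys
from inc import *
B=(.6008,-.1592,-.114)
def w(bx,by): 
    c,s=np.cos(B[2]),np.sin(B[2]); return B[0]+c*bx-s*by,B[1]+s*bx+c*by
def go(bx,by,z,yaw=np.pi+B[2]): inc(*w(bx/1000,by/1000),z,yaw)
def where(st):
    d=st['tool_pos'][:2]-B[:2];c,s=np.cos(B[2]),np.sin(B[2]);return np.array([c*d[0]+s*d[1],-s*d[0]+c*d[1],st['tool_pos'][2]])*1000
if __name__=='__main__':
    go(*map(float,sys.argv[1:4])); print('block frame mm',where(sensors.observe()))
E
python3 blk.py -194 0 .057
```

```text
t 6.5 pos [ 0.5989 -0.0098  0.2168] yaw 3.0216 tilt [-0.0001  0.0001] F [-0.2507 -0.0052 -2.2062] w 0.0244 q [-0.1242  0.2486 -0.1303  1.192   0.0001 -0.0042]
INC [ 17.42 -14.93  15.98] turn -0.006
block frame mm [-18.9156 148.2476 216.7693]
```

servo_tool(increments=[1, -0.8, 0, 0, 3, -2.5, 0, 0, 5.5, -4.7, 0, 0, 8, -6.9, 0, 0, 10.5, -9, 0, 0, 13, -11.2, 0.5, 0, 15.5, -13.3, 1.5, -0.003, 17, -14.6, 3, -0.006, 17.4, -14.9, 5.5, -0.006, 17.4, -14.9, 8, -0.006])

```text
time: 7.33
tool_pos: [0.4068, -0.1384, 0.1371]
ee_rot: [0.184, 3.134, -0.003]
contact_force: [0.2, 0.8, -3.2]
grip_width: 0.0245
```

servo_tool(increments=[0, 0, 2.5, 0, 0, 0, 4.5, 0, 0, 0, 5.5, 0, 0, 0, 6, 0, 0, 0, 6, 0, 0, 0, 6, 0])

```text
time: 7.83
tool_pos: [0.4089, -0.1376, 0.0777]
ee_rot: [0.18, 3.135, -0.001]
contact_force: [-0.1, -0.4, -1.6]
grip_width: 0.0242
```

```bash
python3 blk.py -194 0 .057
python3 - <<'E'
from look import *; from geo import *
im=[]
s=camera('side');t=camera('top')
pickle.dump((s,t),open('s5.pkl','wb'))
a=cv2.resize(s['image'][225:345,200:340],(700,600),interpolation=cv2.INTER_CUBIC)
save('s5',a)
a=cv2.resize(t['image'][190:310,270:410],(700,600),interpolation=cv2.INTER_CUBIC)
save('t5',a)
E
```

```text
t 7.83 pos [ 0.4089 -0.1376  0.0777] yaw 3.0269 tilt [ 0.0012 -0.0007] F [-0.1188 -0.429  -1.5614] w 0.0242 q [-0.4747  0.1013 -0.642   0.8261 -0.0001 -0.3599]
INC [0.09 0.04 2.07] turn -0.0007
block frame mm [-193.0817   -0.4032   77.6515]
```

View pics/s5.png

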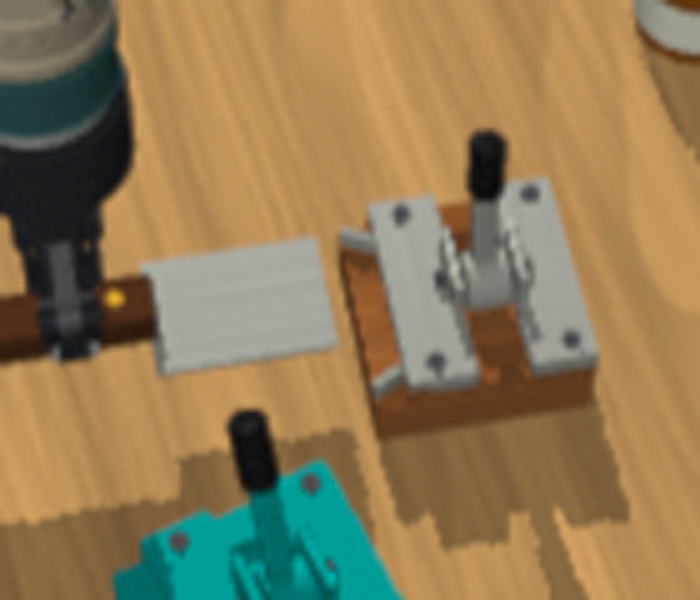

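View pics/t5.png

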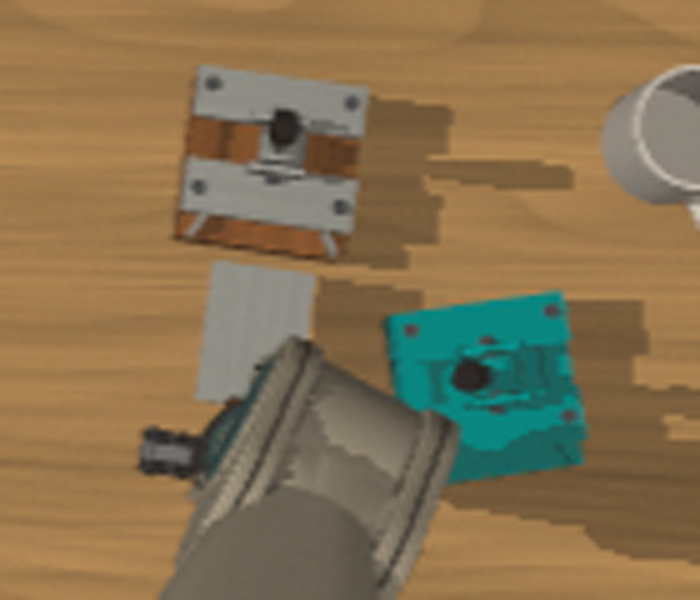

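Run:
```python
from geo import *
from scipy.optimize import least_squares
s,t=pickle.load(open('s5.pkl','rb'))
off=-0.0
cs=np.array([[142,262],[317,238],[337,350],[163,376]])/5.+[200,225]-.4
ct=np.array([[215,262],[317,275],[197,400]])/5.+[270,190]-.4
import blk
# blade top-surface corners: handle/+y, tip/+y, tip/-y, handle/-y
K=np.array([[0,31,3],[80,31,3],[80,-31,3],[0,-31,3]])/1000
def W(v):
    x,y,z,yaw,pit,roll=v
    return R.from_euler('ZYX',[yaw,pit,roll]).apply(K)+[x,y,z]
def f(v):
    Q=W(v);return np.r_[(proj(s,Q)-cs).ravel(),(proj(t,Q[[1,2,0]])-ct).ravel(), (v[4:]/.02)]
r=least_squares(f,[.447,-.142,.055,-.114,0,0]);v=r.x
print(v,r.fun.round(1))
d=v[:2]-blk.B[:2];c,sn=np.cos(-.114),np.sin(-.114)
print('block',c*d[0]+sn*d[1],-sn*d[0]+c*d[1],v[2])
```

```text
[ 0.4467 -0.1448  0.0597 -0.1142  0.0021  0.0034] [ 0.7  0.4 -0.6  0.1 -0.  -0.5 -0.  -0.2 -0.   0.3  0.1  0.6  0.1 -0.7
  0.1  0.2]
block -0.154691920905154 -0.0032259533088340696 0.05967445435222493
```

Run:
```python
from geo import *
from scipy.optimize import least_squares
s,t=pickle.load(open('s5.pkl','rb'))
cs=np.array([[370,205],[410,389],[548,179],[598,358]])/5.+[200,225]-.4
ct=np.array([[184,211],[352,235],[197,66],[369,90]])/5.+[270,190]-.4
K=np.array([[-45,52,47],[-45,-52,47],[45,52,47],[45,-52,47]])/1000
def f(v):
    Q=R.from_euler('Z',v[3]).apply(K)+v[:3];return np.r_[(proj(s,Q)-cs).ravel(),(proj(t,Q)-ct).ravel()]
r=least_squares(f,[.6,-.16,0,-.114]);v=r.x
print(v,r.fun.round(1))
d=np.array([.4467,-.1448])-v[:2];c,sn=np.cos(v[3]),np.sin(v[3])
print('scraper in block',c*d[0]+sn*d[1],-sn*d[0]+c*d[1],.0597-v[2],-.1142-v[3])
```

```text
[ 0.601  -0.1603  0.0022 -0.1135] [-0.6  0.4 -0.2 -0.2 -0.   0.1  0.4 -0.2 -0.5 -0.1 -0.1 -0.1  0.7 -0.2
  0.  -0.2]
scraper in block -0.15508891013923545 -0.0020546399089932978 0.057531207329906124 -0.0007294804055547194
```

servo_tool(increments=[0, 0.1, 0.8, 0, 0, 0.12, 1.6, 0, 0, 0.12, 2.1, 0, 0, 0.12, 2.1, 0, 0, 0.12, 2.1, 0])

```text
time: 8.35
tool_pos: [0.4077, -0.1357, 0.0551]
ee_rot: [-0.18, -3.135, -0.001]
contact_force: [-0.3, -0.0, -2.7]
grip_width: 0.0242
```

```bash
python3 blk.py -160 1 .0565
python3 - <<'E'
from look import *
s=camera('side')
save('s6',cv2.resize(s['image'][245:325,220:340],(780,520),interpolation=cv2.INTER_CUBIC))
E
```

```text
t 8.35 pos [ 0.4077 -0.1357  0.0551] yaw 3.0269 tilt [-0.0016  0.0008] F [-0.3314 -0.0417 -2.7127] w 0.0242 q [-0.4719  0.1345 -0.6652  0.7729 -0.     -0.3572]
INC [-3.45 -0.04 -0.14] turn -0.0007
block frame mm [-194.5467    1.4223   55.1115]
```

View pics/s6.png

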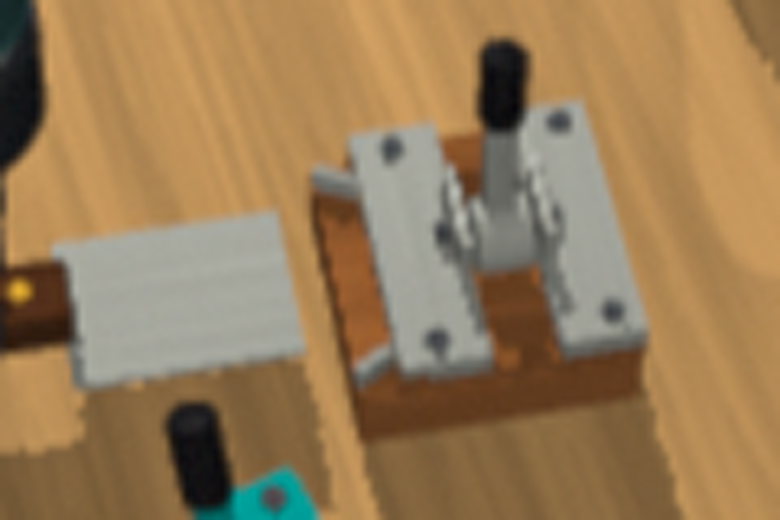

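servo_tool(increments=[-0.5, 0, -0.1, 0, -1.2, 0, -0.1, 0, -1.9, 0, -0.1, 0, -2.6, 0, -0.1, 0, -3.1, 0, -0.1, 0, -3.1, 0, -0.1, 0, -3.1, 0, -0.1, 0])

```text
time: 8.98
tool_pos: [0.4396, -0.1397, 0.0568]
ee_rot: [-0.18, -3.136, 0.0]
contact_force: [0.5, 0.1, -1.7]
grip_width: 0.0245
```

```bash
python3 blk.py -84 1 .0545
python3 - <<'E'
from look import *
s=camera('side')
save('s7',cv2.resize(s['image'][245:325,220:340],(780,520),interpolation=cv2.INTER_CUBIC))
E
```

```text
t 8.98 pos [ 0.4396 -0.1397  0.0568] yaw 3.0271 tilt [-0.0001 -0.0001] F [ 0.496   0.1183 -1.6763] w 0.0245 q [-0.4479  0.1821 -0.6012  0.7876 -0.0001 -0.3334]
INC [-7.83 -0.    0.23] turn -0.0005
block frame mm [-162.3309    1.0451   56.8396]
```

View pics/s7.png

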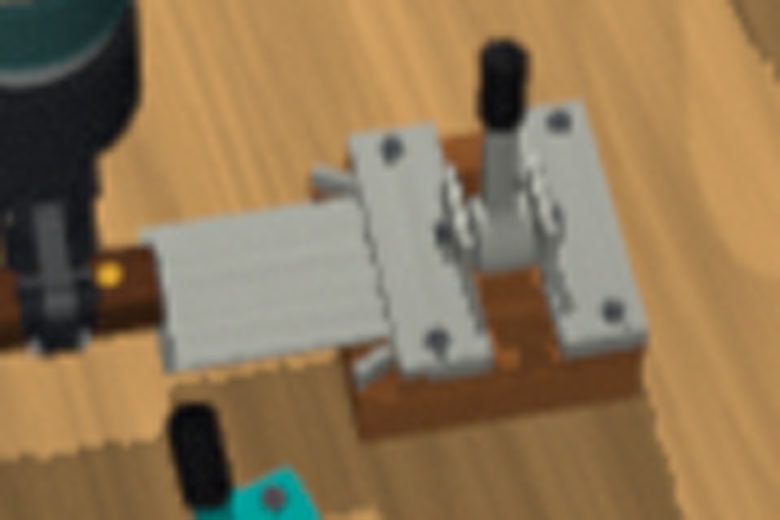

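servo_tool(increments=[-0.4, 0.08, 0.05, 0, -0.9, 0.08, 0.1, 0, -1.4, 0.08, 0.15, 0, -1.9, 0.08, 0.2, 0, -2.4, 0.08, 0.2, 0, -2.4, 0.08, 0.2, 0])

```text
time: 9.53
tool_pos: [0.4648, -0.1421, 0.0551]
ee_rot: [0.18, 3.135, -0.001]
contact_force: [1.0, 0.0, -1.5]
grip_width: 0.0245
```

```bash
python3 blk.py -84 1.5 .0545
```

```text
t 9.53 pos [ 0.4648 -0.1421  0.0551] yaw 3.027 tilt [ 0.0018 -0.0007] F [ 1.0045  0.0428 -1.5443] w 0.0245 q [-0.4298  0.2226 -0.5531  0.7932  0.0001 -0.3152]
INC [-5.3   0.    0.07] turn -0.0006
block frame mm [-137.036     1.5299   55.0892]
```

servo_tool(increments=[-0.6, 0, 0, 0, -1.2, 0, 0.02, 0, -1.8, 0, 0.03, 0, -2.4, 0, 0.03, 0, -3, 0, 0.03, 0, -3.6, 0, 0.03, 0, -4.2, 0, 0.03, 0, -4.6, 0, 0.03, 0, -4.6, 0, 0.03, 0])

```text
time: 10.28
tool_pos: [0.5102, -0.1472, 0.0547]
ee_rot: [0.18, 3.135, -0.001]
contact_force: [-0.0, -0.4, -1.7]
grip_width: 0.0243
```

```bash
python3 blk.py -84 1.5 .0545;python3 - <<'E'
from look import *
s=camera('side')
save('s8',cv2.resize(s['image'][245:325,220:340],(780,520),interpolation=cv2.INTER_CUBIC))
E
```

```text
t 10.28 pos [ 0.5102 -0.1472  0.0547] yaw 3.0269 tilt [ 0.0012 -0.0005] F [-0.02   -0.3864 -1.6711] w 0.0243 q [-0.4027  0.2925 -0.4575  0.8195  0.     -0.2881]
INC [-0.74 -0.01  0.02] turn -0.0006
block frame mm [-91.4155   1.6104  54.6988]
```

View pics/s8.png

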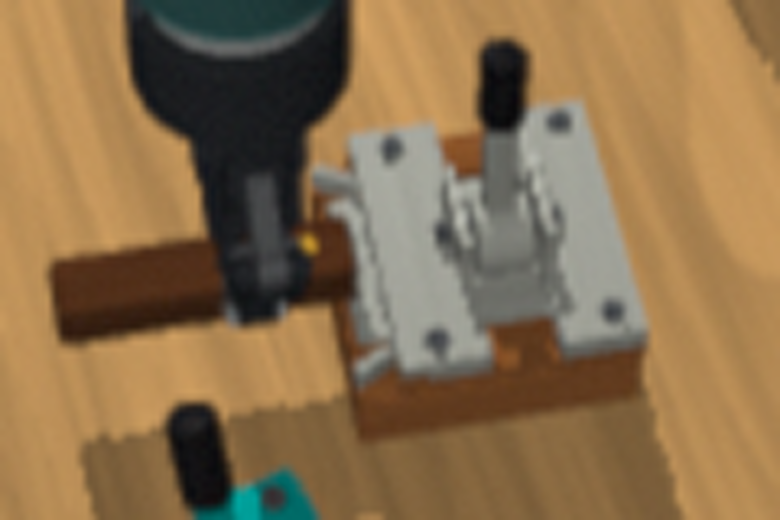

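servo_tool(increments=[-0.3, 0, 0, 0, -0.6, 0, 0.05, 0, -0.7, 0, 0.1, 0, -0.8, 0, 0.1, 0, -0.9, 0, 0.1, 0, -0.9, 0, 0.1, 0])

```text
time: 10.83
tool_pos: [0.5175, -0.1478, 0.0534]
ee_rot: [-0.18, -3.136, -0.0]
contact_force: [-0.3, 0.4, -2.5]
grip_width: 0.0244
```

```bash
python3 blk.py -84 1.5 .0545
```

```text
t 10.83 pos [ 0.5175 -0.1478  0.0534] yaw 3.0268 tilt [-0.0006  0.0001] F [-0.2693  0.3852 -2.4974] w 0.0244 q [-0.3982  0.3062 -0.4412  0.8239 -0.0001 -0.2834]
INC [-0.   -0.04 -0.11] turn -0.0008
block frame mm [-84.0132   1.8633  53.4159]
```

No contact yet, so I'll push gently until the force rises.

servo_tool(increments=[-0.15, 0, 0.05, 0, -0.3, 0, 0.05, 0, -0.3, 0, 0.05, 0, -0.3, 0, 0.05, 0])

```text
time: 11.17
tool_pos: [0.5177, -0.1477, 0.0525]
ee_rot: [-0.181, -3.13, -0.0]
contact_force: [-6.6, 0.6, 2.7]
grip_width: 0.0243
```

```bash
python3 blk.py -84 1.5 .0545;python3 - <<'E'
from look import *
s=camera('side')
save('s9',cv2.resize(s['image'][245:325,220:340],(780,520),interpolation=cv2.INTER_CUBIC))
p=camera('wrist');save('w9',p['image'])
E
```

```text
t 11.17 pos [ 0.5177 -0.1477  0.0525] yaw 3.0263 tilt [-0.0061  0.0006] F [-6.57    0.6238  2.735 ] w 0.0243 q [-0.397   0.3107 -0.4372  0.8288 -0.0019 -0.2817]
INC [ 0.01 -0.05 -0.2 ] turn -0.0013
block frame mm [-83.8667   1.9801  52.5002]
```

View pics/s9.png

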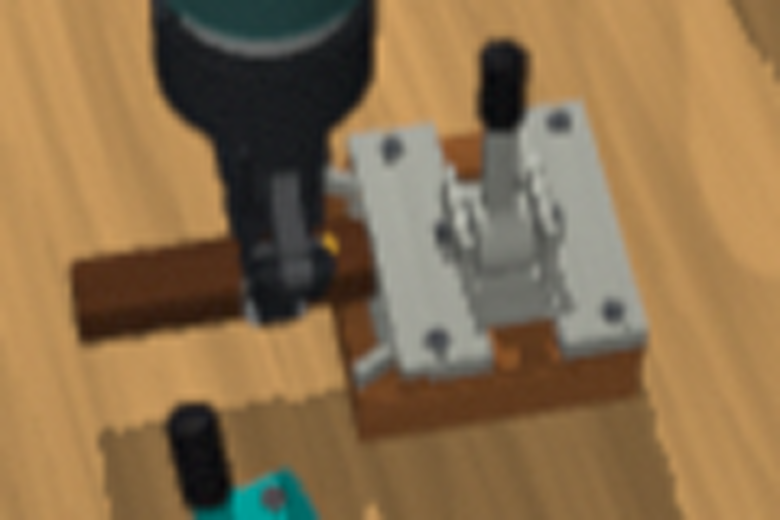

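servo_tool(increments=[-0.2, 0, 0, 0, -0.3, 0, 0, 0, -0.3, 0, 0, 0])

```text
time: 11.52
tool_pos: [0.5178, -0.1477, 0.0525]
ee_rot: [-0.181, -3.124, -0.0]
contact_force: [-13.6, 0.3, 9.7]
grip_width: 0.0245
```

servo_tool(increments=[0, 0, 0, 0, 0, 0, 0, 0, 0, 0, 0, 0, 0, 0, 0, 0, 0, 0, 0, 0], grip=-0.3)

```text
time: 11.93
tool_pos: [0.5246, -0.1488, 0.0534]
ee_rot: [0.18, 3.135, -0.001]
contact_force: [-0.6, -0.3, -0.3]
grip_width: 0.0555
```

```bash
python3 blk.py -84 1.5 .0545
```

```text
t 11.93 pos [ 0.5246 -0.1488  0.0534] yaw 3.0269 tilt [ 0.0016 -0.0005] F [-0.5629 -0.304  -0.2623] w 0.0555 q [-0.3951  0.3157 -0.4274  0.826   0.0002 -0.2803]
INC [ 0.72 -0.01 -0.11] turn -0.0007
block frame mm [-76.8392   1.6419  53.4195]
```

servo_tool(increments=[0, 0, -0.8, 0, 0, 0, -2.5, 0, 0, 0, -5, 0, 0, 0, -8, 0, 0, 0, -11, 0, 0, 0, -12.5, 0, 0, 0, -12.5, 0])

```text
time: 12.52
tool_pos: [0.5271, -0.1499, 0.1835]
ee_rot: [0.179, 3.127, -0.005]
contact_force: [1.4, 1.1, 0.6]
grip_width: 0.0553
```

```bash
python3 blk.py 1 68 .117;python3 - <<'E'
from look import *; from geo import *
s=camera('side');t=camera('top')
pickle.dump((s,t),open('s10.pkl','wb'))
a=cv2.resize(s['image'][245:325,220:340],(600,400),interpolation=cv2.INTER_CUBIC)
save('s10',a)
E
```

```text
t 12.52 pos [ 0.5271 -0.1499  0.1835] yaw 3.027 tilt [ 0.0091 -0.0037] F [1.396  1.124  0.6317] w 0.0553 q [-0.395   0.1782 -0.2925  1.0903  0.0001 -0.2804]
INC [-7.46  6.73  6.7 ] turn -0.0006
block frame mm [-74.2385   0.9069 183.4584]
```

View pics/s10.png

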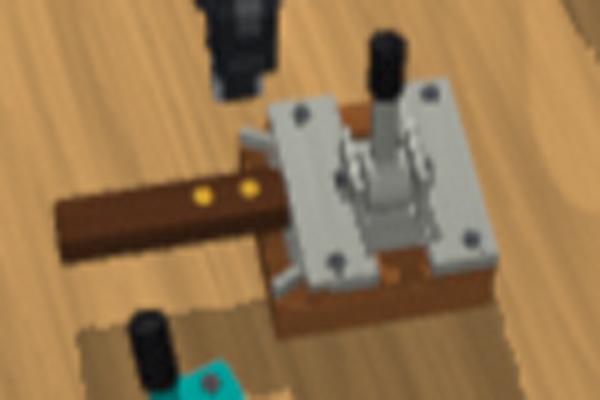

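servo_tool(increments=[-1, 0.9, 0, 0, -2.8, 2.5, 0, 0, -4.8, 4.3, 0, 0, -6.5, 5.9, 0.3, 0, -7.3, 6.7, 1.5, 0, -7.4, 6.75, 3.2, 0, -7.4, 6.75, 4.8, 0, -7.4, 6.75, 6, 0, -7.4, 6.75, 6.5, 0, -7.4, 6.75, 6.5, 0], grip=1)

```text
time: 13.45
tool_pos: [0.6027, -0.0894, 0.11]
ee_rot: [-0.18, -3.131, -0.002]
contact_force: [-0.1, -0.1, -0.1]
grip_width: 0.0003
```

```bash
python3 blk.py 1 50 .117;python3 - <<'E'
from look import *
s=camera('side')
save('s11',cv2.resize(s['image'][190:330,240:420],(771,600),interpolation=cv2.INTER_CUBIC))
p=camera('wrist');save('w11',p['image'])
E
```

```text
t 13.45 pos [ 0.6027 -0.0894  0.11  ] yaw 3.0267 tilt [-0.0055  0.0014] F [-0.0905 -0.1378 -0.1215] w 0.0003 q [-0.2533  0.3551 -0.2268  0.9946 -0.     -0.1384]
INC [-0.7  -1.95 -0.7 ] turn -0.0009
block frame mm [ -6.0673  69.5475 110.0069]
```

View pics/s11.png

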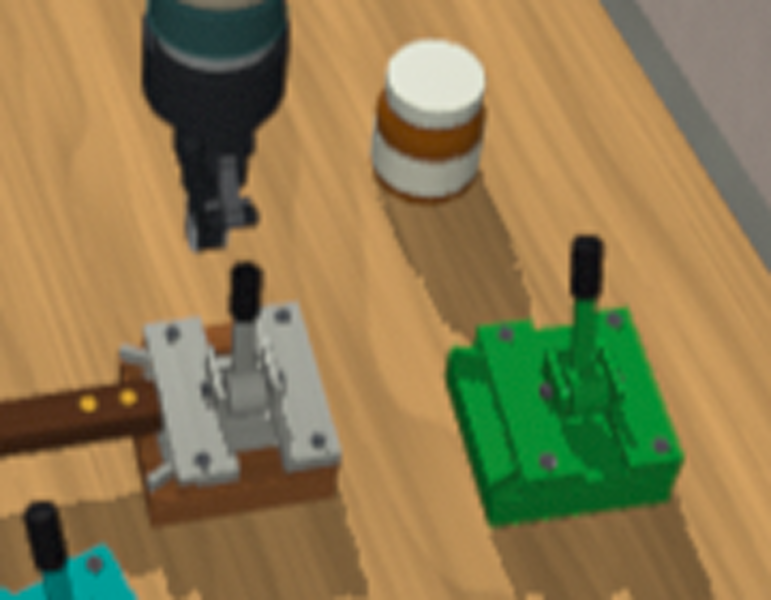

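View pics/w11.png

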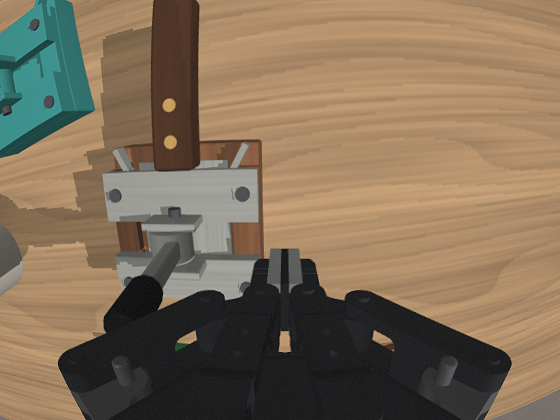

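servo_tool(increments=[-0.4, 0, -0.8, 0, -0.7, -0.3, -1.5, 0, -0.7, -0.6, -1.7, 0, -0.7, -0.9, -1.7, 0, -0.7, -1.2, -1.7, 0, -0.7, -1.2, -1.7, 0])

```text
time: 14.05
tool_pos: [0.6105, -0.1035, 0.1303]
ee_rot: [0.181, 3.136, -0.001]
contact_force: [-1.6, 0.6, -0.1]
grip_width: 0.0001
```

```bash
python3 blk.py 1 48 .127;python3 - <<'E'
from look import *
p=camera('wrist');save('w12',p['image'])
E
```

```text
t 14.05 pos [ 0.6105 -0.1035  0.1303] yaw 3.026 tilt [ 0.0004 -0.0003] F [-1.5703  0.5915 -0.1113] w 0.0001 q [-0.2721  0.3484 -0.1884  1.0335 -0.0002 -0.1565]
INC [ 0.23 -0.85  0.33] turn -0.0016
block frame mm [  3.3153  56.4752 130.3376]
```

View pics/w12.png

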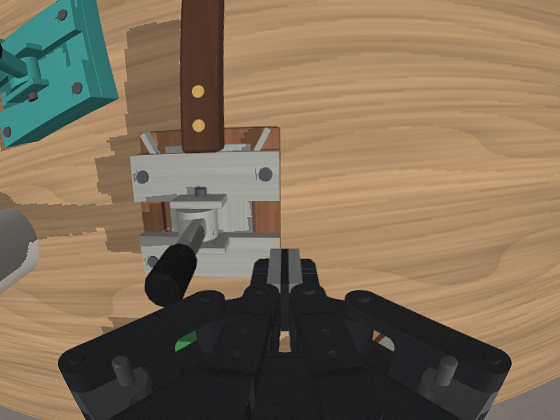

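servo_tool(increments=[0.1, -0.8, 0.2, 0, 0.2, -1.6, 0.3, 0, 0.2, -2.4, 0.3, 0, 0.2, -3.4, 0.2, 0, 0.2, -4.4, -0.1, 0, 0.2, -5.4, -0.4, 0, 0.2, -6.2, -0.6, 0, 0.2, -6.2, -0.6, 0])

```text
time: 14.77
tool_pos: [0.6019, -0.1664, 0.137]
ee_rot: [0.183, 3.135, -0.003]
contact_force: [0.3, -0.1, 1.0]
grip_width: -0.0001
```

```bash
python3 blk.py 1 -20 .136;python3 - <<'E'
from look import *
s=camera('side')
a=cv2.resize(s['image'][220:330,240:350],(600,600),interpolation=cv2.INTER_CUBIC)
save('s13',a)
E
```

```text
t 14.77 pos [ 0.6019 -0.1664  0.137 ] yaw 3.0248 tilt [ 0.0015 -0.0017] F [ 0.3283 -0.1423  1.0118] w -0.0001 q [-0.3727  0.3502 -0.1704  1.0482 -0.001  -0.2559]
INC [ 0.09 -1.3   0.1 ] turn -0.0028
block frame mm [  1.909   -7.0124 136.9772]
```

View pics/s13.png

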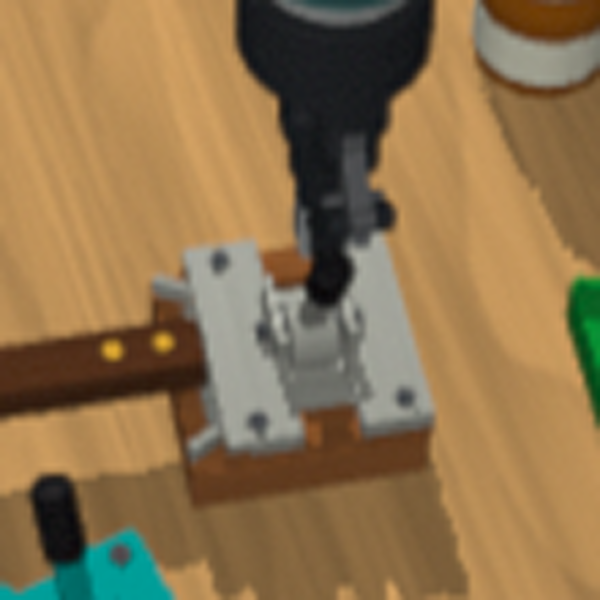

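servo_tool(increments=[0, -0.8, 0, 0, 0, -1.6, 0.2, 0, 0, -2.4, 0.5, 0, 0, -3.1, 1, 0, 0, -3.7, 1.7, 0, 0, -4.3, 2.5, 0, 0, -5, 3.4, 0, 0, -5.5, 4.1, 0, 0, -5.9, 4.7, 0, 0, -5.9, 4.7, 0])

```text
time: 15.65
tool_pos: [0.594, -0.223, 0.0873]
ee_rot: [-0.181, -3.135, -0.001]
contact_force: [-0.1, -0.5, 1.1]
grip_width: 0.0002
```

```bash
python3 blk.py 1 -72 .077;python3 - <<'E'
from look import *
s=camera('side')
a=cv2.resize(s['image'][220:330,240:350],(600,600),interpolation=cv2.INTER_CUBIC)
save('s14',a)
E
```

```text
t 15.65 pos [ 0.594  -0.223   0.0873] yaw 3.0264 tilt [-0.0018  0.0007] F [-0.1011 -0.4773  1.0676] w 0.0002 q [-0.4608  0.4151 -0.1918  0.9658 -0.0002 -0.3456]
INC [-0.05 -0.79  1.03] turn -0.0012
block frame mm [  0.4887 -64.1123  87.2934]
```

View pics/s14.png

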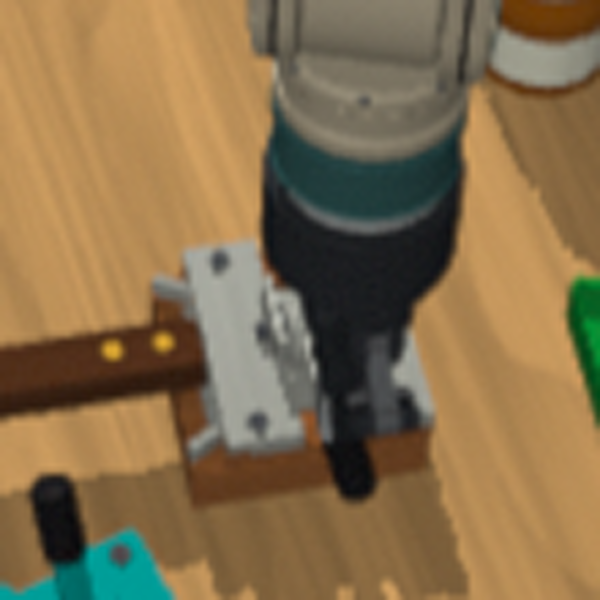

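Nearly level. Now I'll press down to the stop.

servo_tool(increments=[0, -0.4, 0.5, 0, 0, -0.7, 0.9, 0, 0, -0.8, 1.2, 0, 0, -0.8, 1.5, 0, 0, -0.8, 1.5, 0, 0, -0.8, 1.5, 0])

```text
time: 16.2
tool_pos: [0.5941, -0.2305, 0.0762]
ee_rot: [0.18, 3.135, -0.0]
contact_force: [-2.7, 4.6, 13.3]
grip_width: -0.0002
```

```bash
python3 blk.py 1 -72 .077
```

```text
t 16.2 pos [ 0.5941 -0.2305  0.0762] yaw 3.0272 tilt [ 0.0009 -0.0002] F [-2.6804  4.6255 13.2875] w -0.0002 q [-0.4717  0.4292 -0.1972  0.9435  0.0003 -0.3572]
INC [ 0.05 -0.04 -0.08] turn -0.0004
block frame mm [  1.4839 -71.6444  76.1584]
```

servo_tool(increments=[0, 0, 0.2, 0, 0, 0, 0.35, 0, 0, 0, 0.35, 0, 0, 0, 0.35, 0])

```text
time: 16.53
tool_pos: [0.5943, -0.2306, 0.0756]
ee_rot: [0.179, 3.135, -0.001]
contact_force: [-7.6, 6.9, 28.1]
grip_width: -0.0002
```

servo_tool(increments=[0, 0, -0.6, 0, 0, 0, -2, 0, 0, 0, -4.5, 0, 0, 0, -7.5, 0, 0, 0, -10.5, 0, -0.5, 1, -13, 0, -0.5, 2, -14, 0, -0.5, 2, -14, 0])

```text
time: 17.2
tool_pos: [0.6028, -0.2112, 0.2134]
ee_rot: [0.178, 3.132, -0.004]
contact_force: [0.5, -0.6, 0.2]
grip_width: -0.0001
```

```bash
python3 blk.py 1 30 .22;python3 - <<'E'
from look import *; from geo import *
s=camera('side');t=camera('top')
st=sensors.observe();p=camera('wrist');pickle.dump((s,t,p,wpose(p,st)),open('s15.pkl','wb'))
save('w15',p['image'])
a=cv2.resize(s['image'][235:335,240:360],(720,600),interpolation=cv2.INTER_CUBIC)
save('s15',a)
E
```

```text
t 17.2 pos [ 0.6028 -0.2112  0.2134] yaw 3.0281 tilt [ 0.0046 -0.003 ] F [ 0.4541 -0.6091  0.2371] w -0.0001 q [-0.4378  0.3159 -0.0481  1.2013 -0.0007 -0.3243]
INC [ 0.68  8.14 -0.69] turn 0.0005
block frame mm [  7.8707 -51.4342 213.3503]
```

View pics/s15.png

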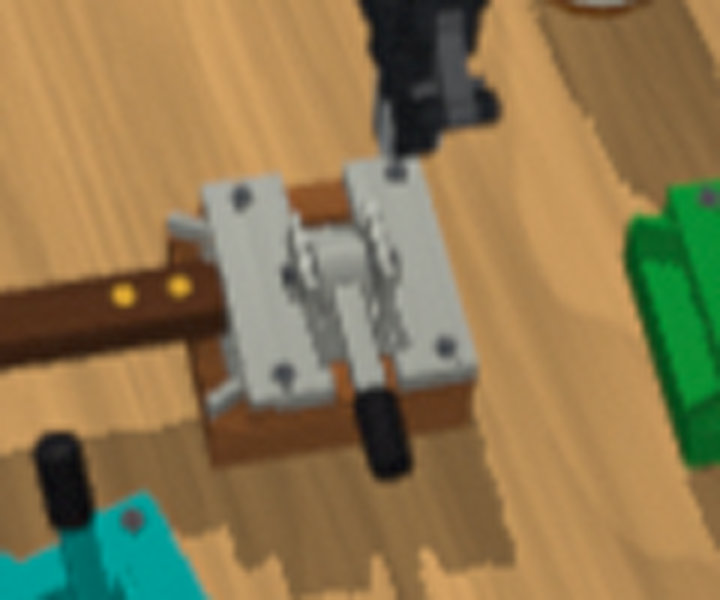

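View pics/w15.png

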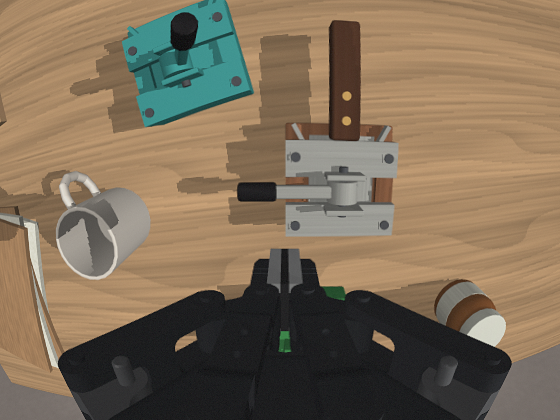

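Run:
```python
from look import *; from geo import *
s,t,p,T=pickle.load(open('s15.pkl','rb'));d=pickle.load(open('d1.pkl','rb'))
pts=np.array([[1,-95,50.6],[1,-60,50.6],[1,0,50.6],[-45,-13,52],[-45,13,52],[-45,52,47],[-45,-52,47]])/1000
Q=place([pts],.6008,-.1592,-.114)[0]
print('locked pred wrist',proj(p,Q[:3],T).round(),'side',proj(s,Q[:3]).round())
im=cv2.resize(p['image'][110:250,220:420],(800,560),interpolation=cv2.INTER_CUBIC)
for u,v in proj(p,Q,T): cv2.circle(im,(int((u-220+.5)*4),int((v-110+.5)*4)),3,(255,255,0),-1)
save('w15c',im)
for th in ['mug','glaze_jar','tea_bowl']:
    for n,q in [('side',s),('top',t)]:
        q=camera(n)
        a=recognise(th,q);print(th,n,[(round(x['p'],2),np.round(x['centre'],1)) for x in a[:2]])
    
for n,q in [('side',s),('top',t)]:
    df=np.abs(q['image'].astype(int)-d[n]['image']).sum(2)>60
    cv2.imwrite(f'pics/df_{n}.png',(df*255).astype(np.uint8))
```

```text
locked pred wrist [[237. 193.]
 [275. 192.]
 [342. 193.]] side [[305. 314.]
 [302. 301.]
 [296. 280.]]
mug side [(0.74, array([375.3, 340.8]))]
mug top [(0.94, array([217.1, 406.9]))]
glaze_jar side [(0.84, array([218.5, 338.9]))]
glaze_jar top [(0.94, array([160.4, 275. ])), (0.54, array([222.2, 328.2]))]
tea_bowl side [(0.93, array([128.8, 241. ]))]
tea_bowl top [(0.8, array([209.2, 125.4]))]
```

View pics/w15c.png

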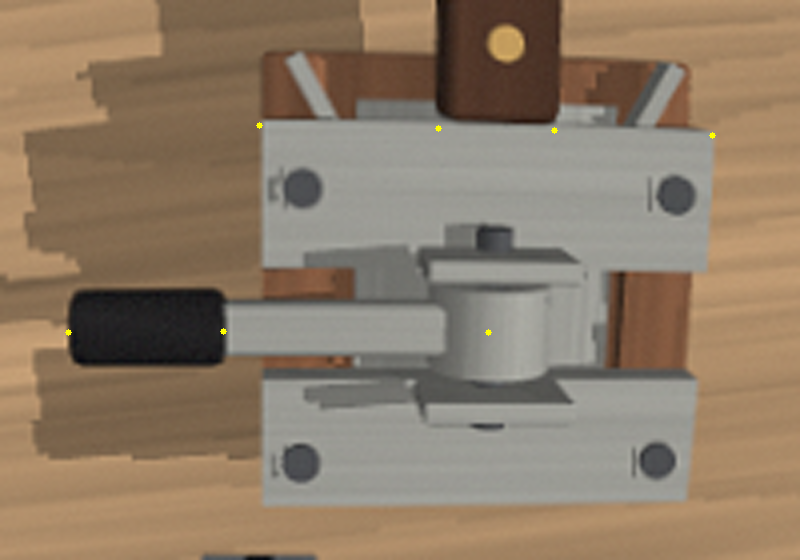

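View pics/df_side.png

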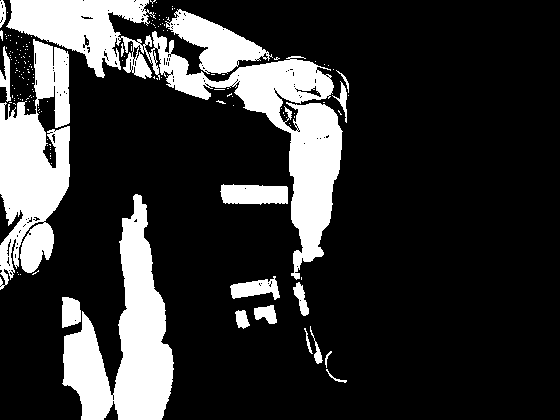

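Run:
```python
from look import *; from geo import *
s,t,p,T=pickle.load(open('s15.pkl','rb'));d=pickle.load(open('d1.pkl','rb'))
f=lambda a:cv2.resize(a,(390,340),interpolation=cv2.INTER_CUBIC)
A=np.hstack([f(d['side']['image'][320:405,295:393]),f(s['image'][320:405,295:393])])
B=np.hstack([cv2.resize(d[0]if 0 else x,(390,250),interpolation=cv2.INTER_CUBIC) for x in (d['top']['image'][190:250,380:474],t['image'][190:250,380:474])])
save('mug',np.vstack([A,B]))
```

```text
(no output)
```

View pics/mug.png

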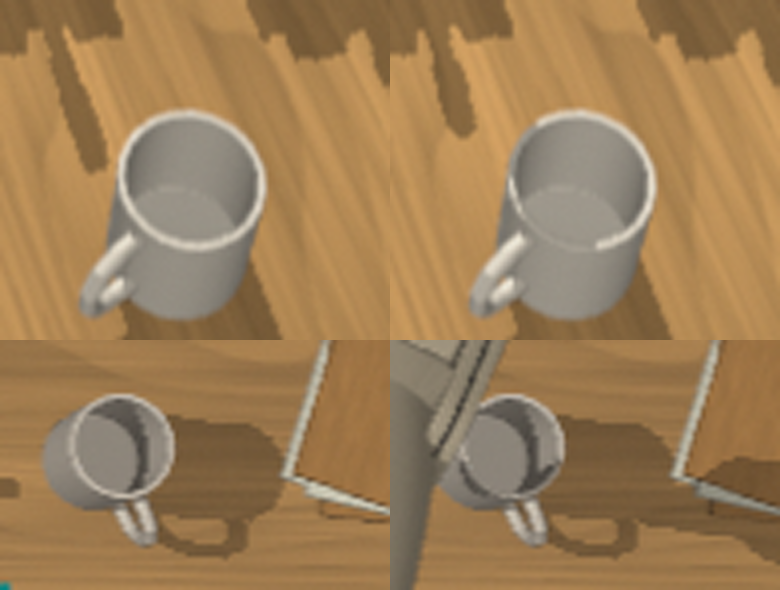

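View pics/df_top.png

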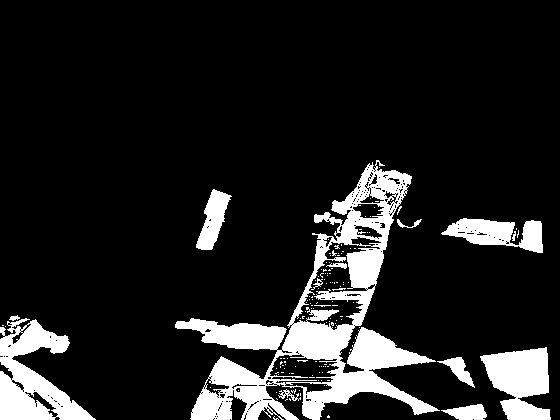

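```bash
python3 -c "
from rig import *
print(sensors.observe()['contact_force']); print(sign_off())"
```

```text
[-0.32692351 -0.1453045   0.53067371]
the job is handed in; nothing more can be done
None
```

The scraper is in the brown, steel-topped guard block with its handle butted against the top plate. The cam lever is level at its stop, and I handed the job in at about 17.5 s.

- **Insertion:** I gripped the handle, slid the blade in, and pushed until the handle met the plate at the computed home position. I then pressed on to about 14 N before letting go.
- **Lever:** with the fingers shut, I swung the lever over and pressed it against its stop with about 28 N. I then lifted clear, and the tool force read close to zero at hand-in.
- **Last checks:** the wrist picture shows the handle front on the plate's edge, to within about 0.3 mm by projection. The lever grip lies on its predicted locked position.
- **Bystanders:** in before-and-after pictures, the mug, jar and bowl show no movement. The only difference on the mug's rim is the arm's shadow.
- **Disagreement:** before insertion, the fixed cameras and the wrist camera differed by about 2 mm sideways and up to 5 mm in height. I aimed between them, and the blade went in with no noticeable contact force. No check failed.

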